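# Put the lens away in the slope-front cabinet

## Robot

A 6-joint arm with a two-finger parallel gripper is mounted at the origin on the work surface. World frame = base frame: x ahead of the robot, y to its left, z up, the work surface at z = 0. Lengths are in mm, angles in rad, forces in N, time in s.
With the tool pointing down it reaches from about 325 to 775 mm from the base axis. Payload 9.3 kg.
Tool frame: the origin (TCP) lies on the centre line of the jaws, within the pads' length; the fingertips stand 25 mm ahead of it and the grasp point (between the pads) lies 6 mm ahead of it (tcp_to_tips is the distance from the TCP to the fingertips, in mm); z points along the fingers, y is the direction in which the jaws open and shut (so a half turn about z gives the same grasp; the last joint's range is limited). The gripper opens to 85 mm and grips with 20 to 120 N. Pads are 22 mm wide; open, the fingers measure 114 mm over their backs; the gripper's body (76 mm by 85 mm) begins 54 mm behind the grasp point. The pads swing forward as they close: fully open they stand 13 mm farther back than shut.
Start: joints at [1.071, 0.259, 0.021, 1.334, 0, 1.418], TCP at [186.941, 517.252, 256.279] pointing down, gripper open.
Joint ranges: [-3.04, 3.04], [-0.91, 1.82], [-1.04, 1.36], [-1.92, 1.95], [-1.52, 1.45], [-3.14, 3.14]. Speed limits (rad/s): [2.22, 2.22, 2.79, 3.14, 3.14, 3.14].

## Interface

Orientations are given as a 3x3 rotation matrix whose columns are the frame's x, y, z axes.
In Python, from bench import * gives the robot as it stands.
- The arm moves only by the shell command python3 -m crank 'ROWS' [FORCE]. ROWS is a JSON object of lists of equal length, an entry for each row: "delta_pos": the shift along the tool's x, y, z scaled (see below), a list of three; "twist": the turn, a rotation vector about the tool's x, y, z scaled (see below), a list of three; "fingers": the opening, from 0 (shut) to 1 (fully open). A call has exactly 8 rows; each row shifts and turns the pose as measured when the row begins, along the tool's axes as they then stand; what a row does not reach is not made up. The controller multiplies each number of a shift by 1 m and each number of a turn by 360 degrees. A row lasts 1/12 s, in which the tool goes at most 41.7 mm and 7.16 degrees, less where a joint would pass 70% of its speed; a pose out of reach is approached as far as the arm can. A call with a number of a shift or a turn outside -1 to 1 is refused whole. A call with a gripper value outside its range is refused whole. The fingers move at their own pace and stop on an object; FORCE is the grip in N (left out, the last holds). Time passes only in rows, so rows that do not move let the fingers close, or fill a call up. It gives the time, the measured TCP pose, the force and the opening at its end, in the units of the state.
- observe(): the state, without advancing time (a new reading comes with each control period).
- read_camera(name): name is "scene" or "side" or "wrist"; returns the picture (480x640x3 uint8, red, green, blue); there is no depth.
- camera_model(name): a dict with "fx", "fy", "cx", "cy" (pixels), "xyz" and "attitude" of the camera in the world; the wrist camera has in their place "T_tool_cam" (4x4, takes a point from camera to tool coordinates, whose origin is the TCP and whose axes are the flange's). Camera axes: x right, y down, z forward; pixel columns grow to the right and rows downward; lengths in mm; the calibration is good to about 2 mm. A picture is of the moment at which its call begins: read the wrist's pose just before it. camera_model takes no time and is no camera call.
- sign_off(): hands the job in, once; it reports no verdict.
The state is a dict: "clock": time; "joint_pos": joint angles; "joint_vel": joint speeds; "joint_torque": joint torques, N m; "tool_pos": TCP position; "orientation": TCP orientation; "wrist_force": force on the tool from outside, world axes, zero at the start; "moment": the same for the moment, N m; "opening": finger opening in mm.
Only numpy, scipy, OpenCV 4.12 (cv2) and the standard library are available. Lean on these libraries where they do the work, as an engineer would, in place of code of your own. Each camera call takes 0.05 s, during which the arm holds its last target. There are 200 camera calls.

## Task

Put the black lens with the orange ring away: pull the cabinet's clear drop-front flap (the one with the red bar) all the way down, carry the lens upright and set it down gently, standing centred on the green pad beside the other lens, then let go and push the flap back up until it is fully shut. Do not shift the other lens, the remote control or the spring clamp.

Things in the scene. Friction and masses are not known exactly. Their poses are not given: they have to be found in the camera images.
- cabinet: Grey fixed cabinet, 290 wide (y), 237 deep, 156 high. Origin on the table under the hinge line, mid-width; x points into it, z up. Front sill x -5..5, top at z 43; inner floor z 12; side walls 8 thick, their front tops sloping up 45 degrees. The 8 thick clear roof spans x 112 to 232 only, so with the flap down the floor in front of it is open from above. (mm)
- flap (a joint): Clear, black-edged bottom-hinged flap, 150 mm long, 290 wide, 8 thick, 0.42 kg. 0 rad = shut, rising at 45 degrees from the hinge into the cabinet's +x. Grows as it is pulled over and down towards -x, to its stop at 1.83 = fully down, where it still slopes up 30 degrees. Stiff hinge: stays where left; up to about 5 N at the bar moves it. May start up to 0.3 ajar.
- flap_hinge (a point): Middle of the flap's hinge line (along the cabinet's y), 50 mm above the table; fixed to the cabinet, directly above its origin.
- flap_handle (a point): Middle of the red bar at the flap's free edge: round, 12 mm thick, 110 long, parallel to the hinge line, on two end arms, 36 mm off the edge (room for a finger). Circles the hinge at radius 177 mm. Shut: 106 mm in cabinet +x and 142 above the hinge. Fully down: 165 in -x and 66 above. Can be pinched from above across cabinet x at any angle, and turns between the fingers.
- pad: Green disc, 76 mm across, 2 mm thick, fixed on the cabinet's inner floor just behind the sill, in its left or right half (centre about 60 mm behind the hinge line, about 66 mm either side of the middle). Origin: centre of its underside, 12 mm above the table; its top is 14 mm above the table. The lens must stand on it.
- lens: Black camera lens with an orange ring, an upright plain cylinder 60 mm across and 50 mm high, about 0.28 kg, starting on the table to the left or right of the cabinet's front. Origin: centre of its underside; z up its axis.
- spare: The other lens, silver grey, 64 mm across, 42 mm high, loose, standing on the cabinet floor in the half without the pad, about 132 mm from the pad's centre. Origin: centre of its underside. Not to be shifted.
- remote: Black remote control lying loose on the table, 130 x 44 x 20 mm, long along its x. Origin: centre of its underside. Not to be shifted.
- clamp: Black spring clamp with yellow jaw tips lying loose on the table, about 115 x 75 x 24 mm, long along its x. Origin: centre of its underside. Not to be shifted.

How it is judged (in metres and radians):
On the way, in this order (a step that is already met when the one before it is completed fails the run):
1. the flap is pulled fully down (joint above 1.74 rad) with the lens still outside (value of joint flap above 1.74 rad and horizontal distance between lens and pad above 0.08 m), for 0.2 s.
2. with the flap still down, the lens stands on the green pad, let go (horizontal distance between lens and pad below 0.015 m and z of lens in the frame of pad between -0.002 and 0.006 m and angle between lens's own z axis and vertical below 0.08 rad and contact force between the fingers and lens below 0.05 N and linear speed of lens below 0.02 m/s and value of joint flap above 1.5 rad), for 0.2 s.
At the end, for the whole second after the job is handed in: Flap shut to within 0.06 rad; lens released, at rest and upright (within 0.08 rad) on the green pad, its centre within 15 mm of the pad's centre; other lens within 15 mm of where it was (horizontal distance between lens and pad below 0.015 m and z of lens in the frame of pad between -0.002 and 0.006 m and angle between lens's own z axis and vertical below 0.08 rad and contact force between the fingers and lens below 0.05 N and linear speed of lens below 0.02 m/s and value of joint flap below 0.06 rad and distance of spare from where it was at the start of the episode below 0.015 m); the robot touches nothing.
It fails at once if the other lens is shifted more than 15 mm or tipped (distance of spare from where it was at the start of the episode above 0.015 m or angle between spare's own z axis and vertical above 0.3 rad).
It fails at once if the remote control or the clamp is shifted more than 20 mm (distance of any of remote, clamp from where it was at the start of the episode above 0.02 m).
It fails at once if the lens is tipped more than 0.5 rad (angle between lens's own z axis and vertical above 0.5 rad).
It fails at once if the lens is dropped or thrown: faster than 0.6 m/s with no finger on it (linear speed of lens above 0.6 m/s and contact force between the fingers and lens below 0.01 N).
It also fails if it takes over 72 s, if anything falls off the work surface, if the arm or the gripper's body presses on something with over 40 N, if the wrist force passes 120 N, or if a joint passes its speed limit or range.

## Working session

There is one attempt and no reset: what is moved stays moved. The work goes in short steps, Python scripts to look and compute and a shell command to move; the robot and the scene stay as the last step left them, time stands still between calls to the robot, and variables do not carry over. Pictures are saved under pics/ and viewed, about 8 in all and at most 12, crops included, and the job is handed in when it is done.

```bash
mkdir -p pics
python3 - <<'E'
from bench import *
import cv2
s=observe();print(s)
for n in("scene","side"):
    cv2.imwrite(f"pics/{n}0.png",read_camera(n)[:,:,::-1]);print(n,camera_model(n))
print(camera_model("wrist"))
E
```

```text
{'clock': 0.0, 'joint_pos': array([1.07137027e+00, 2.59224016e-01, 2.07726323e-02, 1.33370068e+00,
       2.85354043e-05, 1.41819664e+00]), 'joint_vel': array([ 1.01376985e-03,  7.83210932e-05, -1.20042761e-03, -1.00979426e-03,
       -1.45722263e-03, -2.48342863e-03]), 'joint_torque': array([ 2.47856588e-04, -5.55635762e+01,  3.44532359e+01,  1.38595118e-02,
       -5.03440856e-05, -2.00864758e-05]), 'tool_pos': array([186.83488624, 517.04083311, 255.65313321]), 'orientation': array([[-9.40456125e-01,  3.39914435e-01, -6.74341012e-04],
       [ 3.39915023e-01,  9.40455418e-01, -1.17647596e-03],
       [ 2.34286497e-04, -1.33564266e-03, -9.99999081e-01]]), 'wrist_force': array([-1.07996819,  0.56293026,  0.39510117]), 'moment': array([-0.03025215,  0.043076  , -0.0443843 ]), 'opening': 85.12193949611365}
scene {'fx': 453.92649002161664, 'fy': 453.92649002161664, 'cx': 327.4360886731755, 'cy': 246.20514310826485, 'xyz': array([1132.92220722, -432.6182897 , 1070.83069274]), 'attitude': array([[ 0.57546071,  0.64684849, -0.50043182],
       [ 0.81782837, -0.454168  ,  0.35339523],
       [ 0.00131305, -0.61263241, -0.79036688]])}
side {'fx': 552.5974404280329, 'fy': 552.5974404280329, 'cx': 325.11861635311055, 'cy': 239.5229070366404, 'xyz': array([  182.13855714, -1091.4292952 ,   992.04635939]), 'attitude': array([[ 0.94393702, -0.19489068,  0.26645924],
       [-0.33010999, -0.56507664,  0.75611889],
       [ 0.00320937, -0.80168947, -0.59773212]])}
{'fx': 390.390174676759, 'fy': 390.390174676759, 'cx': 315.0955075512, 'cy': 233.02246760172835, 'T_tool_cam': array([[ 5.19001083e-04, -9.61500125e-01, -2.74804003e-01,
         6.87941347e+01],
       [ 9.99999752e-01,  6.29825302e-04, -3.15046909e-04,
        -2.24779902e-01],
       [ 4.75996157e-04, -2.74803772e-01,  9.61500213e-01,
        -1.17689539e+02],
       [ 0.00000000e+00,  0.00000000e+00,  0.00000000e+00,
         1.00000000e+00]])}
```

View pics/scene0.png

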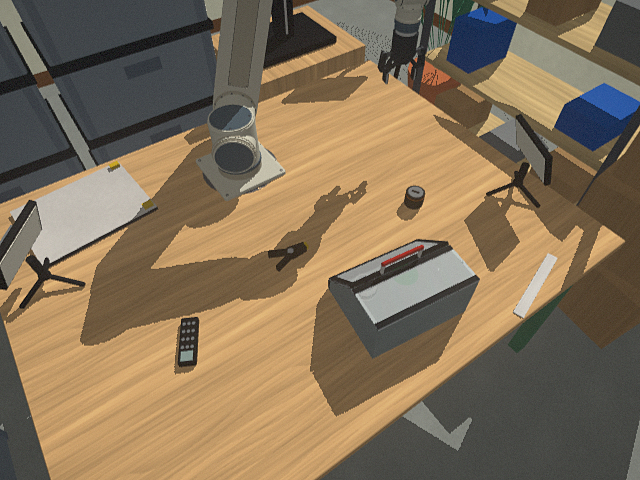

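View pics/side0.png

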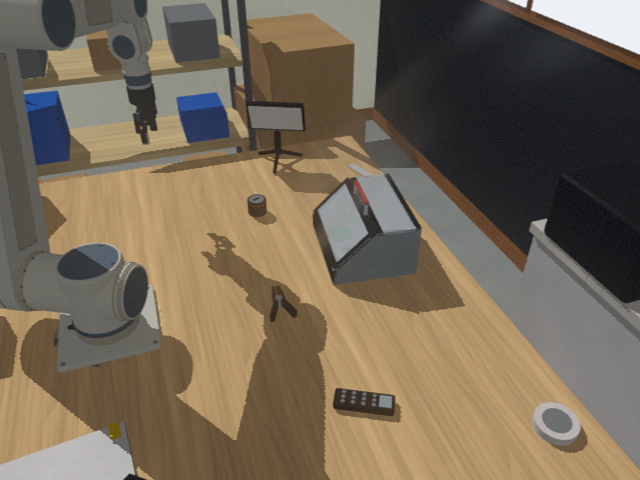

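Run:
```python
import cv2
a=cv2.imread("pics/scene0.png")[175:365,305:485];b=cv2.imread("pics/side0.png")[165:290,235:430]
a=cv2.resize(a,None,fx=3,fy=3,interpolation=2);cv2.imwrite("pics/ca.png",a)
b=cv2.resize(b,None,fx=4,fy=4,interpolation=2);cv2.imwrite("pics/cb.png",b)
```

```text
(no output)
```

View pics/ca.png

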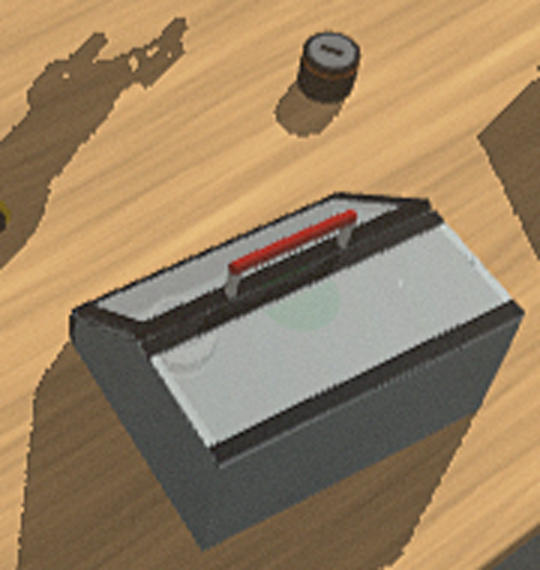

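View pics/cb.png

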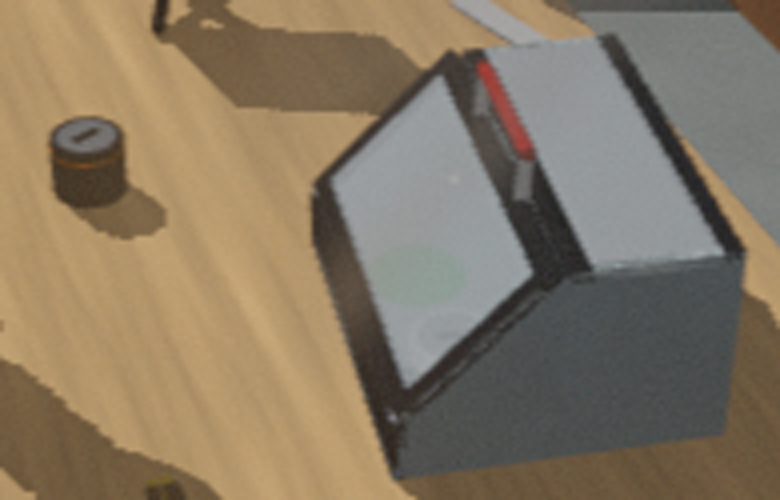

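```bash
cat > h.py <<'E'
from bench import *
import numpy as np, cv2
from scipy.optimize import least_squares
from scipy.spatial.transform import Rotation as R
M={n:camera_model(n) for n in("scene","side")}
def proj(n,p):
    m=M[n];c=(np.asarray(p)-m["xyz"])@m["attitude"]
    return np.array([m["fx"]*c[...,0]/c[...,2]+m["cx"],m["fy"]*c[...,1]/c[...,2]+m["cy"]]).T
def sc(*p):return np.array(p)/3+[305,175]
def sd(*p):return np.array(p)/4+[235,165]
E
python3 - <<'E'
from h import *
pts=[("scene",(232,-145,0),sc(204,549)),("scene",(232,-145,156),sc(218,467)),("scene",(232,145,156),sc(523,314)),("scene",(232,145,0),sc(472,417)),
("side",(-5,-145,0),sd(397,479)),("side",(232,-145,0),sd(725,433)),("side",(232,-145,156),sd(745,256)),("side",(232,145,156),sd(610,36))]
H=[("scene",-55,sc(232,268)),("scene",55,sc(353,214)),("side",55,sd(484,66)),("side",-55,sd(528,155))]
P=[("scene",sc(305,305)),("side",sd(420,275))]
def W(v,p):
    c,s=np.cos(v[2]),np.sin(v[2]);p=np.asarray(p);return np.array([v[0]+c*p[0]-s*p[1],v[1]+s*p[0]+c*p[1],p[2]])
def hp(q,y):
    a=np.arctan2(142,106)+q;return (177*np.cos(a),y,50+177*np.sin(a))
def f(v):
    r=[proj(n,W(v,p))-u for n,p,u in pts]+[proj(n,W(v,hp(v[3],y)))-u for n,y,u in H]+[proj(n,W(v,(v[4],v[5],14)))-u for n,u in P]
    return np.concatenate(r)
s=least_squares(f,[550,150,0,0,60,66],loss="soft_l1",x_scale=[100,100,1,1,50,50]);v=s.x
print(v.round(3));print(f(v).reshape(-1,2).round(1))
print("pad",W(v,(60,66,12)),W(v,(v[4],v[5],12)),"handle",W(v,hp(v[3],0)), "down",W(v,hp(1.83,0)))
L=least_squares(lambda p:np.r_[proj("scene",p)-sc(331,50),proj("side",p)-sd(88,134)],[400,400,50]);print("lens",L.x,L.fun)
for y in(66,-66):print(proj("scene",W(v,(60,y,14))))
E
```

```text
[ 5.99230e+02  1.04132e+02 -1.24000e-01  8.00000e-03  6.89850e+01
  6.54490e+01]
[[-1.   1.2]
 [-0.1 -0.6]
 [ 0.3 -0.5]
 [ 1.9 -2.6]
 [-1.2  0.6]
 [ 0.1  0.3]
 [ 1.2 -1.2]
 [ 1.4 -0.8]
 [ 0.4 -0.2]
 [-1.8  0.6]
 [ 0.2  0.7]
 [-0.3 -0.7]
 [-0.6 -1.1]
 [ 1.6 -0.7]]
pad [666.92176415 162.21615335  12.        ] [675.76955779 160.55928748  12.        ] handle [703.19794586  91.19220531 192.66122285] down [436.2479505  124.41559542 115.9881254 ]
lens [469.3440265  372.58147821  52.00509445] [-0.00456456  0.02264016 -0.01391006 -0.01877199]
[404.44077791 273.13560099]
[364.17702574 291.87291913]
```

```bash
python3 -m crank '{"delta_pos":[[0,0,0],[0,0,0],[0,0,0],[0,0,0],[0,0,0],[0,0,0],[0,0,0],[0,0,0]],"twist":[[0,0,0.0195],[0,0,0.0195],[0,0,0.0195],[0,0,0.0195],[0,0,0.0195],[0,0,0.0195],[0,0,0.0195],[0,0,0.0195]],"fingers":[0.6,0.6,0.6,0.6,0.6,0.6,0.6,0.6]}' 30
python3 -m crank '{"delta_pos":[[0,0,0],[0,0,0],[0,0,0],[0,0,0],[-0.018,0.03,0],[-0.018,0.03,0],[-0.018,0.03,0],[-0.018,0.03,0]],"twist":[[0,0,0.0195],[0,0,0.0195],[0,0,0.0195],[0,0,0.0],[0,0,0],[0,0,0],[0,0,0],[0,0,0]],"fingers":[0.6,0.6,0.6,0.6,0.6,0.6,0.6,0.6]}'
```

```text
clock: 0.77
tool_pos: [186.2, 516.0, 252.6]
orientation: [[-0.223, 0.975, -0.004], [0.975, 0.223, -0.007], [-0.006, -0.005, -1.0]]
wrist_force: [1.0, 0.6, -0.1]
opening: 51.3
clock: 1.43
tool_pos: [292.1, 427.0, 249.6]
orientation: [[0.128, 0.992, -0.008], [0.992, -0.129, -0.011], [-0.012, -0.007, -1.0]]
wrist_force: [1.1, -0.5, -0.2]
opening: 50.9
```

```bash
for i in 1 2; do :; done; python3 -m crank '{"delta_pos":[[-0.0176,0.0282,-0.001],[-0.0176,0.0282,-0.001],[-0.0176,0.0282,-0.001],[-0.0176,0.0282,-0.001],[-0.0176,0.0282,-0.001],[-0.0176,0.0282,-0.001],[-0.0176,0.0282,-0.001],[-0.0176,0.0282,-0.001]],"twist":[[0,0,0],[0,0,0],[0,0,0],[0,0,0],[0,0,0],[0,0,0],[0,0,0],[0,0,0]],"fingers":[0.6,0.6,0.6,0.6,0.6,0.6,0.6,0.6]}'
python3 -m crank '{"delta_pos":[[-0.0176,0.0282,-0.001],[-0.0176,0.0282,-0.001],[-0.0176,0.0282,-0.001],[-0.0176,0.0282,-0.001],[-0.0176,0.0282,-0.001],[-0.0176,0.0282,-0.001],[-0.0176,0.0282,-0.001],[0,0,0]],"twist":[[0,0,0],[0,0,0],[0,0,0],[0,0,0],[0,0,0],[0,0,0],[0,0,0],[0,0,0]],"fingers":[0.6,0.6,0.6,0.6,0.6,0.6,0.6,0.6]}'
python3 - <<'E'
from h import *
s=observe();cv2.imwrite("pics/w1.png",read_camera("wrist")[:,:,::-1])
print(s["tool_pos"],s["orientation"])
import pickle;pickle.dump((s["tool_pos"],s["orientation"]),open("w1.pkl","wb"))
E
```

```text
clock: 2.1
tool_pos: [508.5, 251.3, 256.8]
orientation: [[0.09, 0.996, -0.01], [0.996, -0.09, -0.012], [-0.013, -0.009, -1.0]]
wrist_force: [0.3, -0.2, -0.0]
opening: 51.3
clock: 2.77
tool_pos: [707.4, 99.7, 259.2]
orientation: [[0.057, 0.998, -0.015], [0.998, -0.057, -0.013], [-0.014, -0.014, -1.0]]
wrist_force: [2.2, 0.2, -0.1]
opening: 51.2
[707.40023528  99.68981926 259.17529149] [[ 0.05709433  0.99826148 -0.01463764]
 [ 0.99827302 -0.05728579 -0.0130122 ]
 [-0.01382811 -0.01386944 -0.99980819]]
```

View pics/w1.png

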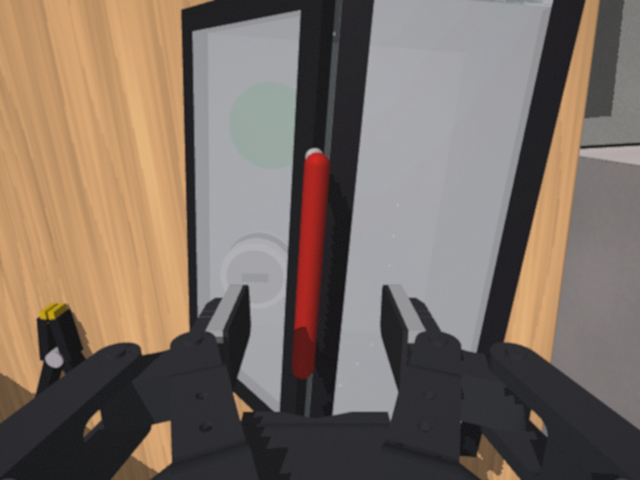

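```bash
cat >> h.py <<'E'
def ray(pk,u,z):
    m=camera_model("wrist");T=m["T_tool_cam"];p,O=pk
    d=O@T[:3,:3]@np.array([(u[0]-m["cx"])/m["fx"],(u[1]-m["cy"])/m["fy"],1]);c=p+O@T[:3,3]
    return c+d*(z-c[2])/d[2]
E
python3 - <<'E'
from h import *
import pickle;k=pickle.load(open("w1.pkl","rb"))
a=ray(k,(316,155),192);b=ray(k,(304,372),192);print(a,b,(a+b)/2,np.linalg.norm(a-b),np.arctan2(-(a-b)[0],(a-b)[1]))
print("pad",ray(k,(270,125),14),"spare top",ray(k,(257,275),54))
E
```

```text
[710.72053556 152.82937269 192.        ] [697.50174536  35.53342385 192.        ] [704.11114046  94.18139827 192.        ] 118.0384514824153 -0.11222255867198755
pad [668.0676734 164.6513746  14.       ] spare top [649.90989227  37.39208598  54.        ]
```

```bash
python3 -m crank '{"delta_pos":[[-0.003,-0.0015,0],[-0.003,-0.0015,0],[0,0,0.01],[0,0,0.01],[0,0,0.01],[0,0,0.01],[0,0,0.01],[0,0,0.005]],"twist":[[-0.0022,0.0022,0.0092],[0,0,0],[0,0,0],[0,0,0],[0,0,0],[0,0,0],[0,0,0],[0,0,0]],"fingers":[0.6,0.6,0.6,0.6,0.6,0.6,0.6,0.6]}'
```

```text
clock: 3.48
tool_pos: [697.8, 98.9, 202.1]
orientation: [[0.088, 0.996, -0.003], [0.996, -0.088, 0.0], [-0.0, -0.003, -1.0]]
wrist_force: [0.5, 0.8, -0.7]
opening: 51.5
```

```bash
python3 -m crank '{"delta_pos":[[-0.004,0.006,0.001],[0,0,0],[0,0,0],[0,0,0],[0,0,0],[0,0,0],[0,0,0],[0,0,0]],"twist":[[0,0,0.0035],[0,0,0],[0,0,0],[0,0,0],[0,0,0],[0,0,0],[0,0,0],[0,0,0]],"fingers":[0.6,0,0,0,0,0,0,0]}' 40
python3 -c "
from h import *
import pickle
s=observe();cv2.imwrite('pics/w2.png',read_camera('wrist')[:,:,::-1]);print(s['tool_pos'],s['orientation'],s['opening'],s['wrist_force'])"
```

```text
clock: 4.15
tool_pos: [702.9, 95.6, 201.2]
orientation: [[0.106, 0.994, -0.005], [0.994, -0.106, 0.0], [-0.0, -0.005, -1.0]]
wrist_force: [0.1, 0.6, -2.8]
opening: 10.4
[702.86112504  95.55541662 201.19231535] [[ 1.05550794e-01  9.94403334e-01 -4.58692976e-03]
 [ 9.94413847e-01 -1.05551340e-01  1.23521696e-04]
 [-3.61326197e-04 -4.57434428e-03 -9.99989472e-01]] 10.431766509341802 [ 0.0773309   0.62165094 -2.82638109]
```

View pics/w2.png

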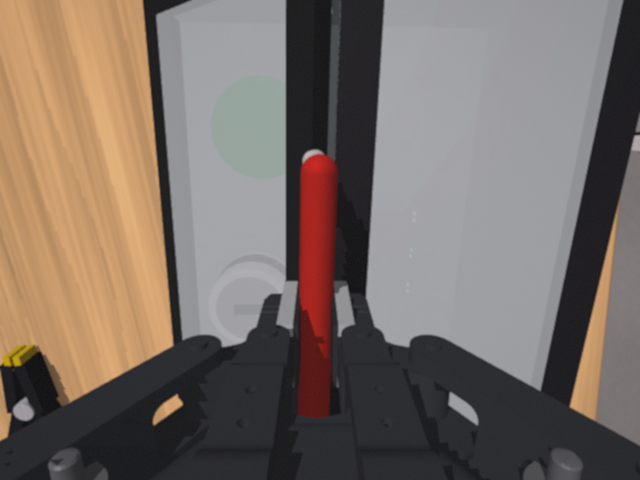

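```bash
cat > arc.py <<'E'
# prints tool-frame (y,z) shifts in m from current angle est to target, n rows
import sys
from h import *
s=observe();O=s["orientation"];p=s["tool_pos"]
yaw=-0.113; ex=np.array([np.cos(yaw),np.sin(yaw),0]); ey=np.array([-ex[1],ex[0],0])
# hinge from first grasp: bar at shut = (702.9,95.6), TCP z 201.2
h0=np.array([702.9,95.6,201.2])-106*ex-[0,0,142]
d=p-h0; a=np.arctan2(d[2],d@ex); q=a-np.arctan2(142,106)
print("q",q.round(3),"r",np.hypot(d[2],d@ex).round(1),"lat",(d@ey).round(1),"F",s["wrist_force"].round(1),"op",s["opening"].round(1))
if len(sys.argv)>1:
    t=float(sys.argv[1]);n=int(sys.argv[2])
    A=np.linspace(a,t+np.arctan2(142,106),n+1)
    W=[h0+177*(np.cos(x)*ex+[0,0,np.sin(x)]) for x in A];W[0]=p
    print((np.diff(W,axis=0)@O/1000).round(4).tolist())
    yt=np.arctan2(O[1,1],O[0,1]);print("yaw err tool-z turns",((yt-yaw)/2/np.pi).round(4))
E
python3 arc.py 0.6 8
```

```text
Traceback (most recent call last):
  File "arc.py", line 9, in <module>
    print("q",q.round(3),"r",np.hypot(d[2],d@ex).round(1),"lat",(d@ey).round(1),"F",s["wrist_force"].round(1),"op",s["opening"].round(1))
                                                                                                                   ^^^^^^^^^^^^^^^^^^
AttributeError: 'float' object has no attribute 'round'
```

```bash
sed -i 's/s\["opening"\].round(1)/round(s["opening"],1)/' arc.py; python3 arc.py 0.6 8
```

```text
q 0.0 r 177.1 lat -0.1 F [ 1.4  0.3 -2.9] op 10.3
[[0.0001, -0.011, -0.0074], [0.0001, -0.0115, -0.0066], [0.0001, -0.012, -0.0058], [0.0001, -0.0124, -0.0048], [0.0001, -0.0127, -0.0039], [0.0001, -0.0129, -0.0029], [0.0001, -0.0131, -0.002], [0.0001, -0.0132, -0.001]]
yaw err tool-z turns 0.0012
```

```bash
python3 -m crank '{"delta_pos":[[0,-0.011,-0.0074],[0,-0.0115,-0.0066],[0,-0.012,-0.0058],[0,-0.0124,-0.0048],[0,-0.0127,-0.0039],[0,-0.0129,-0.0029],[0,-0.0131,-0.002],[0,-0.0132,-0.001]],"twist":[[0,0,0.001],[0,0,0],[0,0,0],[0,0,0],[0,0,0],[0,0,0],[0,0,0],[0,0,0]],"fingers":[0,0,0,0,0,0,0,0]}' 40
python3 arc.py 1.2 8
```

```text
clock: 4.87
tool_pos: [608.4, 107.6, 238.3]
orientation: [[0.112, 0.994, 0.013], [0.994, -0.112, 0.003], [0.005, 0.013, -1.0]]
wrist_force: [4.8, 1.3, -2.5]
opening: 10.3
q 0.581 r 179.5 lat 1.3 F [ 4.8  1.3 -2.5] op 10.3
[[-0.0013, -0.0139, 0.002], [0.0, -0.0137, 0.0006], [-0.0, -0.0136, 0.0016], [-0.0, -0.0134, 0.0027], [-0.0, -0.0132, 0.0037], [-0.0, -0.0128, 0.0047], [-0.0, -0.0124, 0.0057], [-0.0, -0.012, 0.0066]]
yaw err tool-z turns 0.0001
```

```bash
python3 -m crank '{"delta_pos":[[-0.001,-0.0139,0.002],[0,-0.0137,0.0006],[0,-0.0136,0.0016],[0,-0.0134,0.0027],[0,-0.0132,0.0037],[0,-0.0128,0.0047],[0,-0.0124,0.0057],[0,-0.012,0.0066]],"twist":[[0.002,0,0],[0,0,0],[0,0,0],[0,0,0],[0,0,0],[0,0,0],[0,0,0],[0,0,0]],"fingers":[0,0,0,0,0,0,0,0]}' 40
python3 arc.py 1.83 8
```

```text
clock: 5.53
tool_pos: [504.9, 120.6, 214.0]
orientation: [[0.111, 0.994, 0.024], [0.994, -0.111, 0.009], [0.011, 0.023, -1.0]]
wrist_force: [8.1, 0.2, -7.1]
opening: 10.4
q 1.185 r 180.9 lat 2.6 F [ 8.1  0.2 -7.1] op 10.4
[[-0.0027, -0.0101, 0.011], [-0.0001, -0.0114, 0.0085], [-0.0001, -0.0107, 0.0094], [-0.0001, -0.0099, 0.0103], [-0.0001, -0.0091, 0.011], [-0.0001, -0.0081, 0.0117], [-0.0001, -0.0072, 0.0123], [-0.0001, -0.0061, 0.0129]]
yaw err tool-z turns 0.0002
```

```bash
python3 -m crank '{"delta_pos":[[-0.002,-0.0101,0.01],[0,-0.0114,0.0085],[0,-0.0107,0.0094],[0,-0.0099,0.0103],[0,-0.0091,0.011],[0,-0.0081,0.0117],[0,-0.0072,0.0123],[0,-0.0061,0.0129]],"twist":[[0.003,0,0],[0,0,0],[0,0,0],[0,0,0],[0,0,0],[0,0,0],[0,0,0],[0,0,0]],"fingers":[0,0,0,0,0,0,0,0]}' 40
python3 arc.py 1.85 3
```

```text
clock: 6.2
tool_pos: [436.3, 129.2, 133.7]
orientation: [[0.11, 0.993, 0.035], [0.994, -0.111, 0.014], [0.017, 0.033, -0.999]]
wrist_force: [-0.5, -1.6, 3.0]
opening: 10.4
q 1.783 r 179.0 lat 3.3 F [-0.5 -1.6  3. ] op 10.4
[[-0.0034, 0.0, 0.0044], [-0.0001, -0.0017, 0.0036], [-0.0001, -0.0016, 0.0037]]
yaw err tool-z turns 0.0003
```

Push to the stop, then release and lift clear.

```bash
python3 -m crank '{"delta_pos":[[0,0,0.0044],[0,-0.0017,0.0036],[0,-0.0016,0.005],[0,0,0.005],[0,0,0.003],[0,0,0],[0,0,0],[0,0,0]],"twist":[[0.003,0,0],[0,0,0],[0,0,0],[0,0,0],[0,0,0],[0,0,0],[0,0,0],[0,0,0]],"fingers":[0,0,0,0,0,0,0,0]}' 40
python3 arc.py
```

```text
clock: 6.87
tool_pos: [435.7, 130.0, 128.8]
orientation: [[0.109, 0.993, 0.034], [0.994, -0.11, 0.017], [0.021, 0.031, -0.999]]
wrist_force: [2.1, 1.8, -6.6]
opening: 10.4
q 1.809 r 177.6 lat 4.1 F [ 2.1  1.8 -6.6] op 10.4
```

```bash
python3 -m crank '{"delta_pos":[[0,0,0.006],[0,0,0.008],[0,0,0.008],[0,0,0.008],[0,0,0.004],[0,0,0],[0,0,0],[0,0,0]],"twist":[[0,0,0],[0,0,0],[0,0,0],[0,0,0],[0,0,0],[0,0,0],[0,0,0],[0,0,0]],"fingers":[0,0,0,0,0,0,0,0]}' 40
python3 arc.py
```

```text
clock: 7.53
tool_pos: [436.2, 132.4, 109.8]
orientation: [[0.107, 0.993, 0.045], [0.994, -0.108, 0.022], [0.027, 0.042, -0.999]]
wrist_force: [0.2, 0.5, 2.0]
opening: 10.6
q 1.911 r 170.8 lat 6.4 F [0.2 0.5 2. ] op 10.6
```

```bash
python3 -m crank '{"delta_pos":[[0,0,0],[0,0,0],[0,0,0],[0,0,0],[0,0,-0.015],[0,0,-0.03],[0,0,-0.03],[0,0,-0.03]],"twist":[[0,0,0],[0,0,0],[0,0,0],[0,0,0],[0,0,0],[0.003,0,0],[0.004,0,0],[0,0,0]],"fingers":[0.3,0.3,0.3,0.3,0.3,0.3,0.3,0.3]}' 40
python3 -c "
from h import *
s=observe();cv2.imwrite('pics/s3.png',cv2.resize(read_camera('side')[150:300,220:420][:,:,::-1],None,fx=4,fy=4,interpolation=2));print(s['tool_pos'],s['orientation'],s['opening'],s['wrist_force'])"
```

```text
clock: 8.2
tool_pos: [429.2, 129.6, 210.7]
orientation: [[0.106, 0.994, -0.019], [0.994, -0.106, 0.026], [0.024, -0.022, -0.999]]
wrist_force: [0.7, -0.7, -0.9]
opening: 25.9
[429.20134693 129.64233165 210.7029541 ] [[ 0.10629488  0.99415131 -0.01909364]
 [ 0.99405128 -0.10578658  0.02590856]
 [ 0.02373718 -0.021734   -0.99948196]] 25.94938773636215 [ 0.71694373 -0.7454898  -0.92975206]
```

View pics/s3.png

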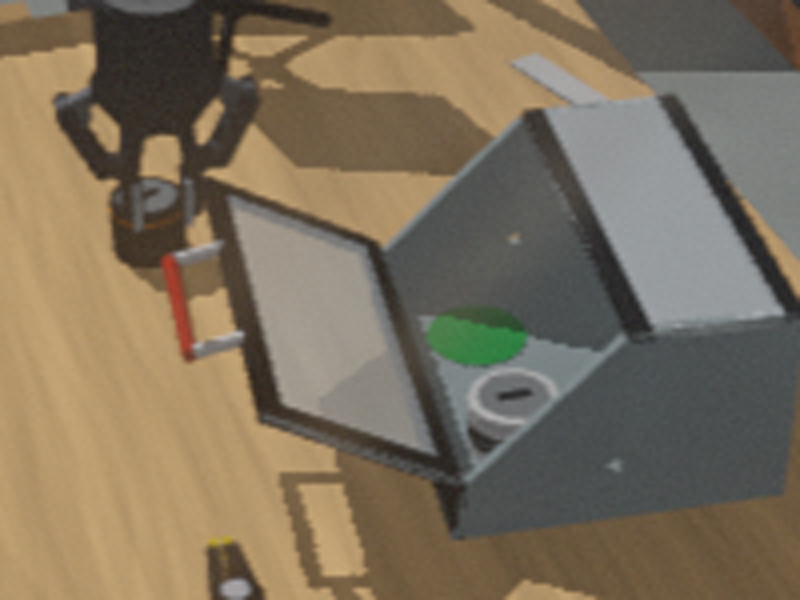

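Run:
```python
from h import *
def on(n,u,z):
    m=M[n];d=m["attitude"]@np.array([(u[0]-m["cx"])/m["fx"],(u[1]-m["cy"])/m["fy"],1]);c=m["xyz"];return c+d*(z-c[2])/d[2]
g=lambda u:np.array(u)/4+[220,150]
print("pad",on("side",g((478,336)),14),"bar",on("side",g((178,307)),116),"spare",on("side",g((513,397)),54))
```

```text
pad [668.10139871 157.88426745  14.        ] bar [435.2031268  125.99232218 116.        ] spare [646.08059378  31.62327341  54.        ]
```

```bash
python3 -m crank '{"delta_pos":[[0,0,-0.005],[0,0,-0.005],[0,0,-0.005],[0,0,-0.005],[0,0,-0.005],[0,0,-0.005],[0,0,-0.005],[0,0,-0.005]],"twist":[[0,0,-0.0195],[0,0,-0.0195],[0,0,-0.0195],[0,0,-0.0195],[0,0,-0.0195],[0,0,-0.0195],[0,0,-0.0195],[0,0,-0.0195]],"fingers":[1,1,1,1,1,1,1,1]}' 
python3 -m crank '{"delta_pos":[[0,0,0],[0,0,0],[0,0,0],[0,0,0],[0,0,0],[0,0,0],[0,0.02,0],[0,0.02,0]],"twist":[[0,0,-0.0195],[0,0,-0.0195],[0,0,-0.0195],[0,0,-0.0195],[0,0,-0.0195],[0,0,0],[0,0,0],[0,0,0]],"fingers":[1,1,1,1,1,1,1,1]}'
cat > to.py <<'E'
# to.py x y z yaw(of tool y, rad) n : shift per row in tool axes (m) and total twist (turns)
import sys
from h import *
x,y,z,yaw,n=map(float,sys.argv[1:]);s=observe();O=s["orientation"]
ty=np.array([np.cos(yaw),np.sin(yaw),0]);tz=np.array([0,0,-1.]);D=np.c_[np.cross(ty,tz),ty,tz]
print("shift/row",((np.array([x,y,z])-s["tool_pos"])@O/1000/n).round(4),"twist",(R.from_matrix(O.T@D).as_rotvec()/2/np.pi).round(4),"F",s["wrist_force"].round(1),"op",round(s["opening"],1),s["joint_pos"].round(2))
E
python3 to.py 469 372 220 1.46 8
```

```text
clock: 8.92
tool_pos: [432.7, 128.9, 258.6]
orientation: [[-0.779, 0.627, -0.008], [0.627, 0.779, 0.027], [0.023, 0.016, -1.0]]
wrist_force: [-0.2, 0.2, 0.3]
opening: 85.6
clock: 9.58
tool_pos: [435.0, 167.7, 258.3]
orientation: [[-0.998, 0.058, -0.008], [0.057, 0.998, 0.027], [0.01, 0.026, -1.0]]
wrist_force: [-0.2, 0.2, 0.5]
opening: 85.4
shift/row [-0.0028  0.0256  0.0054] twist [ 0.0041 -0.0016  0.0085] F [-0.2  0.2  0.5] op 85.4 [ 0.17  0.11 -0.16  1.3   0.03  0.23]
```

```bash
python3 -m crank '{"delta_pos":[[-0.0035,0.029,0.003],[-0.0035,0.029,0.004],[-0.0035,0.029,0.005],[-0.0035,0.029,0.006],[-0.0035,0.029,0.006],[-0.0035,0.029,0.006],[-0.0035,0.029,0.006],[0,0,0]],"twist":[[0.004,-0.0016,0.002],[0,0,0],[0,0,0],[0,0,0],[0,0,0],[0,0,0],[0,0,0],[0,0,0]],"fingers":[1,1,1,1,1,1,1,1]}' 
python3 to.py 469 372 220 1.46 1
python3 -c "
from h import *
import pickle
s=observe();cv2.imwrite('pics/w4.png',read_camera('wrist')[:,:,::-1])
pickle.dump((s['tool_pos'],s['orientation']),open('w4.pkl','wb'))"
```

```text
clock: 10.25
tool_pos: [477.5, 380.0, 219.2]
orientation: [[-0.994, 0.109, 0.001], [0.109, 0.994, 0.0], [-0.001, 0.0, -1.0]]
wrist_force: [-0.8, -1.3, -0.0]
opening: 85.4
shift/row [ 0.0076 -0.0089 -0.0008] twist [0.     0.0002 0.0002] F [-0.8 -1.3 -0. ] op 85.4 [ 0.53  0.37  0.09  1.29 -0.    0.64]
```

View pics/w4.png

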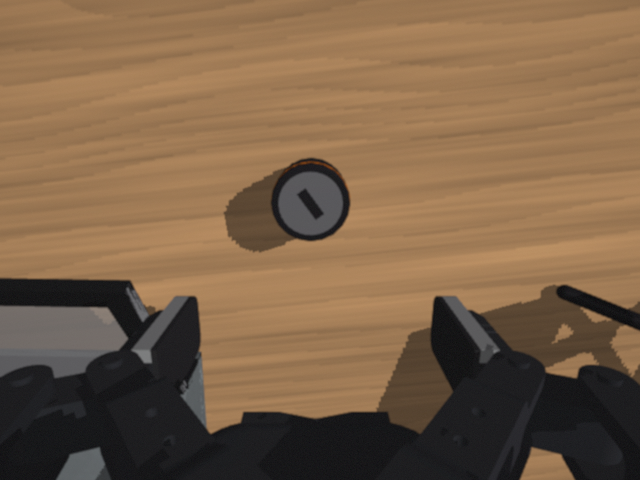

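```bash
python3 -c "
from h import *
import pickle;k=pickle.load(open('w4.pkl','rb'));print(ray(k,(311,202),50))"; python3 to.py 469 372 220 1.46 1
```

```text
[466.42200961 377.61430359  50.        ]
shift/row [ 0.0073 -0.0071 -0.0004] twist [-0.0001  0.0002  0.0002] F [0.3 0.6 0.2] op 85.2 [ 0.53  0.37  0.09  1.29 -0.    0.64]
```

```bash
python3 to.py 466.8 376 110 1.46 5
python3 -m crank '{"delta_pos":[[0.005,-0.001,0.02],[0.005,-0.001,0.02],[0,0,0.02],[0,0,0.02],[0,0,0.02],[0,0,0.012],[0,0,0],[0,0,0]],"twist":[[0,0,0],[0,0,0],[0,0,0],[0,0,0],[0,0,0],[0,0,0],[0,0,0],[0,0,0]],"fingers":[1,1,1,1,1,1,1,1]}' 
python3 to.py 466.8 376 42 1.46 6
python3 -c "
from h import *
import pickle
s=observe();cv2.imwrite('pics/w5.png',read_camera('wrist')[:,:,::-1])
pickle.dump((s['tool_pos'],s['orientation']),open('w5.pkl','wb'))
img=cv2.imread('pics/w5.png')
"
```

```text
shift/row [ 0.002  -0.0007  0.0219] twist [-0.0001  0.0002  0.0002] F [0.3 0.6 0.2] op 85.2 [ 0.53  0.37  0.09  1.29 -0.    0.64]
clock: 10.97
tool_pos: [466.0, 372.8, 104.2]
orientation: [[-0.991, 0.134, 0.002], [0.134, 0.991, -0.002], [-0.002, -0.002, -1.0]]
wrist_force: [-0.5, 0.7, -0.8]
opening: 85.4
shift/row [-0.      0.0006  0.0104] twist [-0.0003  0.0004 -0.0038] F [-0.5  0.7 -0.8] op 85.4 [ 0.54  0.42 -0.14  1.01 -0.    0.67]
```

View pics/w5.png

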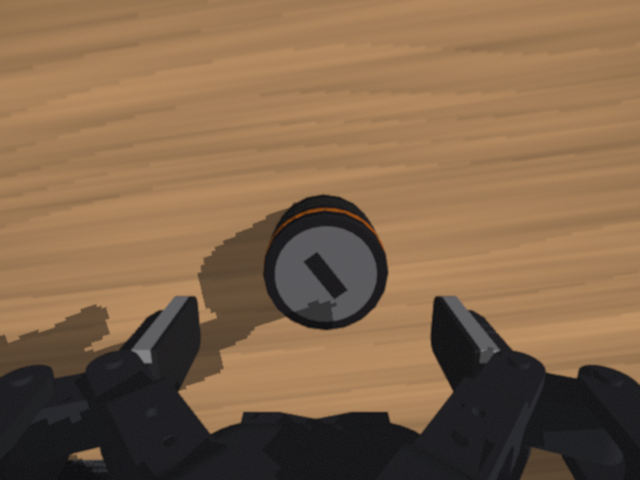

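```bash
python3 -c "
from h import *
import pickle;k=pickle.load(open('w5.pkl','rb'));print(ray(k,(326,270),50))"
python3 to.py 467 375 40 1.46 6
```

```text
[465.10867993 377.51763433  50.        ]
shift/row [-0.0001  0.0004  0.0107] twist [-0.0003  0.0004 -0.0038] F [ 0.7  0.4 -0.1] op 85.2 [ 0.54  0.42 -0.14  1.01 -0.    0.67]
```

```bash
python3 -m crank '{"delta_pos":[[0.001,0.004,0.01],[0,0,0.011],[0,0,0.011],[0,0,0.011],[0,0,0.011],[0,0,0.008],[0,0,0],[0,0,0]],"twist":[[0,0,-0.002],[0,0,0],[0,0,0],[0,0,0],[0,0,0],[0,0,0],[0,0,0],[0,0,0]],"fingers":[1,1,1,1,1,1,1,1]}' 
python3 to.py 465.5 377 40 1.46 1
```

```text
clock: 11.68
tool_pos: [468.1, 378.3, 41.1]
orientation: [[-0.992, 0.123, 0.009], [0.123, 0.992, 0.002], [-0.009, 0.003, -1.0]]
wrist_force: [-0.1, -0.2, -0.4]
opening: 85.5
shift/row [ 0.0025 -0.0016  0.0011] twist [ 0.0005  0.0014 -0.0021] F [-0.1 -0.2 -0.4] op 85.5 [ 0.54  0.48 -0.22  0.86 -0.    0.67]
```

```bash
python3 -m crank '{"delta_pos":[[0.0025,-0.001,0.001],[0,0,0],[0,0,0],[0,0,0],[0,0,0],[0,0,0],[0,0,0],[0,0,0]],"twist":[[0.0005,0.0014,-0.001],[0,0,0],[0,0,0],[0,0,0],[0,0,0],[0,0,0],[0,0,0],[0,0,0]],"fingers":[1,1,1,0.3,0.3,0.3,0.3,0.3]}' 40
python3 to.py 465.5 377 250 1.46 8
python3 -c "
from h import *
import pickle
s=observe();cv2.imwrite('pics/w6.png',read_camera('wrist')[:,:,::-1])
pickle.dump((s['tool_pos'],s['orientation']),open('w6.pkl','wb'))"
```

```text
clock: 12.35
tool_pos: [466.1, 378.2, 42.3]
orientation: [[-0.993, 0.116, 0.002], [0.116, 0.993, 0.002], [-0.002, 0.002, -1.0]]
wrist_force: [-0.1, -0.1, -3.3]
opening: 59.1
shift/row [ 0.     -0.0001 -0.026 ] twist [ 0.0003  0.0003 -0.0009] F [-0.1 -0.1 -3.3] op 59.1 [ 0.54  0.48 -0.22  0.87  0.    0.66]
```

View pics/w6.png

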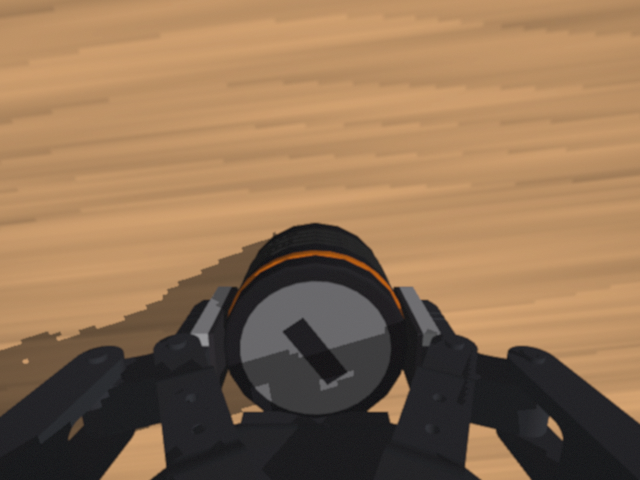

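```bash
python3 -m crank '{"delta_pos":[[0,0,-0.01],[0,0,-0.025],[0,0,-0.03],[0,0,-0.03],[0,0,-0.03],[0,0,-0.03],[0,0,-0.03],[0,0,-0.025]],"twist":[[0,0,0],[0,0,0],[0,0,0],[0,0,0],[0,0,0],[0,0,0],[0,0,0],[0,0,0]],"fingers":[0.3,0.3,0.3,0.3,0.3,0.3,0.3,0.3]}' 40
python3 - <<'E'
from h import *
import pickle;k=pickle.load(open('w6.pkl','rb'));L=ray(k,(316,349),50);print("lens",L,"in tool",(L-k[0])@k[1])
def pad(img,name):
    hsv=cv2.cvtColor(img,cv2.COLOR_BGR2HSV);m=cv2.inRange(hsv,(50,110,25),(80,255,255))
    n,l,st,c=cv2.connectedComponentsWithStats(m);r=[(st[i].tolist(),c[i].round(1)) for i in range(1,n) if st[i][4]>60]
    print(name,r);return l
for n in("scene","side"):
    im=np.ascontiguousarray(read_camera(n)[:,:,::-1]);cv2.imwrite(f"pics/{n}5.png",im);pad(im,n)
def on(n,u,z):
    m=M[n];d=m["attitude"]@np.array([(u[0]-m["cx"])/m["fx"],(u[1]-m["cy"])/m["fy"],1]);c=m["xyz"];return c+d*(z-c[2])/d[2]
print(observe()["opening"])
E
python3 to.py 668 162 250 1.458 8
```

```text
clock: 13.07
tool_pos: [461.9, 375.5, 257.9]
orientation: [[-0.993, 0.117, -0.011], [0.117, 0.993, -0.006], [0.01, -0.008, -1.0]]
wrist_force: [-0.0, 0.3, -2.5]
opening: 59.0
lens [467.26918656 377.88989418  50.        ] in tool [-1.18992454 -0.14830174 -7.68014119]
scene []
side [([329, 230, 23, 11, 173], array([340.1, 235.3]))]
58.80109215234813
shift/row [-0.0286 -0.0236  0.0012] twist [-0.0006 -0.0008 -0.0006] F [ 1.5  0.9 -2.8] op 58.8 [0.54 0.34 0.15 1.39 0.   0.66]
```

```bash
python3 -m crank '{"delta_pos":[[-0.01,-0.008,0],[-0.018,-0.015,0],[-0.022,-0.018,0],[-0.022,-0.018,0],[-0.022,-0.018,0],[-0.022,-0.018,0],[-0.022,-0.018,0],[-0.022,-0.018,0]],"twist":[[-0.0006,-0.0008,0],[0,0,0],[0,0,0],[0,0,0],[0,0,0],[0,0,0],[0,0,0],[0,0,0]],"fingers":[0.3,0.3,0.3,0.3,0.3,0.3,0.3,0.3]}' 40
python3 to.py 667.5 164 230 1.458 4
```

```text
clock: 13.83
tool_pos: [607.9, 222.1, 254.9]
orientation: [[-0.994, 0.107, -0.008], [0.107, 0.994, -0.001], [0.008, -0.002, -1.0]]
wrist_force: [-0.4, 0.3, -2.1]
opening: 59.0
shift/row [-0.0164 -0.0128  0.0061] twist [-0.0003 -0.0012  0.0008] F [-0.4  0.3 -2.1] op 59.0 [0.22 0.44 0.28 1.43 0.   0.33]
```

```bash
python3 -m crank '{"delta_pos":[[-0.0164,-0.0128,0.003],[-0.0164,-0.0128,0.003],[-0.0164,-0.0128,0.003],[-0.008,-0.006,0.003],[0,0,0],[0,0,0],[0,0,0],[0,0,0]],"twist":[[-0.0003,-0.0012,0.0008],[0,0,0],[0,0,0],[0,0,0],[0,0,0],[0,0,0],[0,0,0],[0,0,0]],"fingers":[0.3,0.3,0.3,0.3,0.3,0.3,0.3,0.3]}' 40
python3 to.py 667.5 164 130 1.458 6
python3 - <<'E'
from h import *
import pickle
s=observe();im=read_camera('wrist')[:,:,::-1];cv2.imwrite('pics/w7.png',im)
pickle.dump((s['tool_pos'],s['orientation']),open('w7.pkl','wb'))
sd=cv2.resize(read_camera('side')[160:290,240:440][:,:,::-1],(800,520))
cv2.imwrite('pics/s7.png',sd)
cv2.imwrite('pics/m7.png',np.hstack([cv2.resize(im,(400,300)),cv2.resize(sd,(400,300))]))
h=cv2.cvtColor(np.ascontiguousarray(im),cv2.COLOR_BGR2HSV);m=cv2.inRange(h,(45,90,25),(85,255,255));ys,xs=np.nonzero(m);print(len(xs), xs.min() if len(xs) else 0, xs.max() if len(xs) else 0, ys.min() if len(xs) else 0, ys.max() if len(xs) else 0)
E
```

```text
clock: 14.5
tool_pos: [662.9, 160.4, 232.2]
orientation: [[-0.993, 0.12, -0.014], [0.12, 0.993, -0.003], [0.013, -0.005, -1.0]]
wrist_force: [0.6, -1.0, -4.2]
opening: 59.0
shift/row [-0.0009  0.0008  0.017 ] twist [-0.0008 -0.0021 -0.0012] F [ 0.6 -1.  -4.2] op 59.0 [ 0.12  0.51  0.35  1.42 -0.    0.24]
4147 279 363 169 234
```

Run:
```python
from h import *
import pickle
k=pickle.load(open('w7.pkl','rb'));im=cv2.imread('pics/w7.png')
h=cv2.cvtColor(im,cv2.COLOR_BGR2HSV);m=cv2.inRange(h,(45,90,25),(85,255,255))
m=cv2.morphologyEx(m,cv2.MORPH_OPEN,np.ones((3,3)))
P=[]
for x in range(284,360,3):
    y=np.nonzero(m[:,x])[0]
    if len(y):P.append(ray(k,(x,y.min()-.5),14)[:2])
for y in range(172,215,3):
    x=np.nonzero(m[y])[0]
    if len(x):P+= [ray(k,(x.min()-.5,y),14)[:2],ray(k,(x.max()+.5,y),14)[:2]]
P=np.array(P)
s=least_squares(lambda c:np.hypot(*(P-c).T)-38,[668,162],loss="soft_l1",f_scale=1);print(s.x,np.abs(s.fun).mean(),np.abs(s.fun).max())
s=least_squares(lambda c:np.hypot(*(P-c[:2]).T)-c[2],[668,162,38],loss="soft_l1",f_scale=1);print(s.x)
# nearby: lens in this image?
print((observe()["tool_pos"]))
```

```text
[668.88026492 163.46077399] 0.28211136271840115 0.825090139291909
[668.0949114  163.54510172  37.38034659]
[662.96839894 160.68822243 232.65197855]
```

View pics/m7.png

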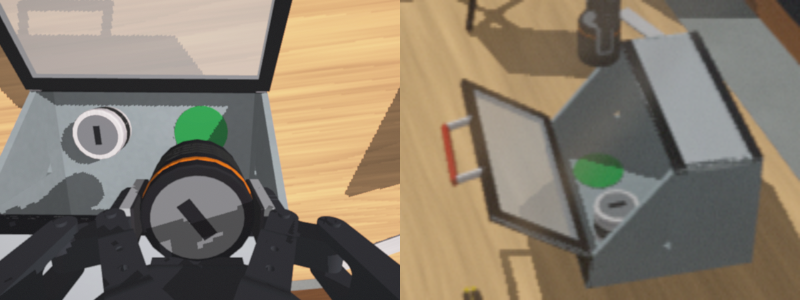

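```bash
python3 to.py 667.5 163.5 80 1.458 7
python3 -m crank '{"delta_pos":[[-0.004,0.0025,0.01],[0,0,0.02],[0,0,0.02],[0,0,0.02],[0,0,0.02],[0,0,0.018],[0,0,0],[0,0,0]],"twist":[[-0.0008,-0.0021,-0.0012],[0,0,0],[0,0,0],[0,0,0],[0,0,0],[0,0,0],[0,0,0],[0,0,0]],"fingers":[0.3,0.3,0.3,0.3,0.3,0.3,0.3,0.3]}' 40
python3 to.py 667.5 163.5 80 1.458 1
```

```text
shift/row [-0.0009  0.0006  0.0218] twist [-0.0007 -0.002  -0.0011] F [-0.2  0.1 -2.5] op 59.1 [ 0.12  0.51  0.35  1.42 -0.    0.24]
clock: 15.27
tool_pos: [665.5, 170.0, 127.4]
orientation: [[-0.995, 0.103, 0.012], [0.103, 0.995, 0.002], [-0.011, 0.004, -1.0]]
wrist_force: [1.1, 0.1, -2.4]
opening: 59.2
shift/row [-0.0022 -0.0064  0.0474] twist [0.0006 0.0018 0.0016] F [ 1.1  0.1 -2.4] op 59.2 [0.13 0.54 0.13 1.15 0.   0.23]
```

```bash
python3 -m crank '{"delta_pos":[[-0.001,-0.006,0],[-0.001,0,0.01],[0,0,0.012],[0,0,0.012],[0,0,0.012],[0,0,0.008],[0,0,0],[0,0,0]],"twist":[[0.0006,0.0018,0.0016],[0,0,0],[0,0,0],[0,0,0],[0,0,0],[0,0,0],[0,0,0],[0,0,0]],"fingers":[0.3,0.3,0.3,0.3,0.3,0.3,0.3,0.3]}' 40
python3 to.py 667.5 163.5 59 1.458 1
```

```text
clock: 15.93
tool_pos: [669.6, 164.0, 74.6]
orientation: [[-0.994, 0.113, 0.008], [0.113, 0.994, 0.001], [-0.008, 0.002, -1.0]]
wrist_force: [0.7, 0.2, -2.5]
opening: 59.0
shift/row [ 0.0021 -0.0007  0.0156] twist [ 0.0002  0.0012 -0.0001] F [ 0.7  0.2 -2.5] op 59.0 [ 0.12  0.58  0.06  1.05 -0.    0.23]
```

```bash
python3 -m crank '{"delta_pos":[[0.002,-0.0005,0.005],[0,0,0.004],[0,0,0.003],[0,0,0.003],[0,0,0.001],[0,0,0],[0,0,0],[0,0,0]],"twist":[[0,0.0012,0],[0,0,0],[0,0,0],[0,0,0],[0,0,0],[0,0,0],[0,0,0],[0,0,0]],"fingers":[0.3,0.3,0.3,0.3,0.3,0.3,0.3,0.3]}' 40
python3 to.py 667.5 163.5 57 1.458 1
```

```text
clock: 16.6
tool_pos: [668.4, 163.8, 59.0]
orientation: [[-0.994, 0.113, 0.003], [0.113, 0.994, 0.002], [-0.002, 0.002, -1.0]]
wrist_force: [0.1, -0.5, -3.8]
opening: 59.0
shift/row [ 0.0009 -0.0004  0.002 ] twist [ 0.0004  0.0004 -0.0001] F [ 0.1 -0.5 -3.8] op 59.0 [0.12 0.59 0.05 1.02 0.   0.23]
```

```bash
python3 -m crank '{"delta_pos":[[0.001,0,0.001],[0,0,0.001],[0,0,0.001],[0,0,0.001],[0,0,0],[0,0,0],[0,0,0],[0,0,0]],"twist":[[0.0003,0.0004,0],[0,0,0],[0,0,0],[0,0,0],[0,0,0],[0,0,0],[0,0,0],[0,0,0]],"fingers":[0.3,0.3,0.3,0.3,0.3,0.3,0.3,0.3]}' 40
python3 to.py 667.5 163.5 57 1.458 1
```

```text
clock: 17.27
tool_pos: [667.8, 164.0, 56.5]
orientation: [[-0.994, 0.113, 0.002], [0.113, 0.994, 0.0], [-0.002, 0.001, -1.0]]
wrist_force: [0.0, 0.6, -3.2]
opening: 59.1
shift/row [ 0.0002 -0.0006 -0.0005] twist [ 0.0001  0.0003 -0.0001] F [ 0.   0.6 -3.2] op 59.1 [0.12 0.59 0.04 1.02 0.   0.23]
```

```bash
python3 -m crank '{"delta_pos":[[0,-0.0005,0.001],[0,0,0.001],[0,0,0.001],[0,0,0],[0,0,0],[0,0,0],[0,0,0],[0,0,0]],"twist":[[0,0,0],[0,0,0],[0,0,0],[0,0,0],[0,0,0],[0,0,0],[0,0,0],[0,0,0]],"fingers":[0.3,0.3,0.3,0.3,0.3,0.3,0.3,0.3]}' 40
python3 to.py 667.5 163.5 57 1.458 1
```

```text
clock: 17.93
tool_pos: [667.9, 163.9, 56.3]
orientation: [[-0.994, 0.113, 0.004], [0.113, 0.994, 0.001], [-0.004, 0.002, -1.0]]
wrist_force: [-1.4, -0.2, 1.0]
opening: 58.8
shift/row [ 0.0004 -0.0004 -0.0007] twist [ 0.0003  0.0007 -0.    ] F [-1.4 -0.2  1. ] op 58.8 [0.12 0.59 0.04 1.01 0.   0.23]
```

```bash
python3 -m crank '{"delta_pos":[[0,0,0],[0,0,0],[0,0,0],[0,0,0],[0,0,0],[0,0,0],[0,0,0],[0,0,0]],"twist":[[0,0,0],[0,0,0],[0,0,0],[0,0,0],[0,0,0],[0,0,0],[0,0,0],[0,0,0]],"fingers":[0.95,0.95,0.95,0.95,0.95,0.95,0.95,0.95]}' 40
python3 -m crank '{"delta_pos":[[0,0,-0.01],[0,0,-0.02],[0,0,-0.025],[0,0,-0.025],[0,0,-0.03],[0,0,-0.03],[0,0,-0.03],[0,0,-0.03]],"twist":[[0,0,0],[0,0,0],[0,0,0],[0,0,0],[0,0,0],[0,0,0],[0,0,0],[0,0,0]],"fingers":[0.95,0.95,0.95,0.95,0.95,0.95,0.95,0.95]}'
python3 - <<'E'
from h import *
import pickle
s=observe();im=read_camera('wrist')[:,:,::-1];cv2.imwrite('pics/w8.png',im)
pickle.dump((s['tool_pos'],s['orientation']),open('w8.pkl','wb'))
E
python3 to.py 436 129 230 -0.113 8
```

```text
clock: 18.6
tool_pos: [668.7, 163.6, 56.8]
orientation: [[-0.994, 0.113, 0.006], [0.113, 0.994, 0.001], [-0.006, 0.002, -1.0]]
wrist_force: [0.1, -1.5, -1.3]
opening: 81.2
clock: 19.27
tool_pos: [664.2, 163.6, 262.6]
orientation: [[-0.994, 0.113, -0.005], [0.113, 0.994, 0.001], [0.005, 0.0, -1.0]]
wrist_force: [1.2, -0.6, -0.5]
opening: 81.2
shift/row [ 0.028  -0.0076  0.0049] twist [7.0e-04 1.0e-04 2.5e-01] F [-1.6 -0.9  3.7] op 81.4 [0.12 0.5  0.42 1.49 0.   0.23]
```

View pics/w8.png

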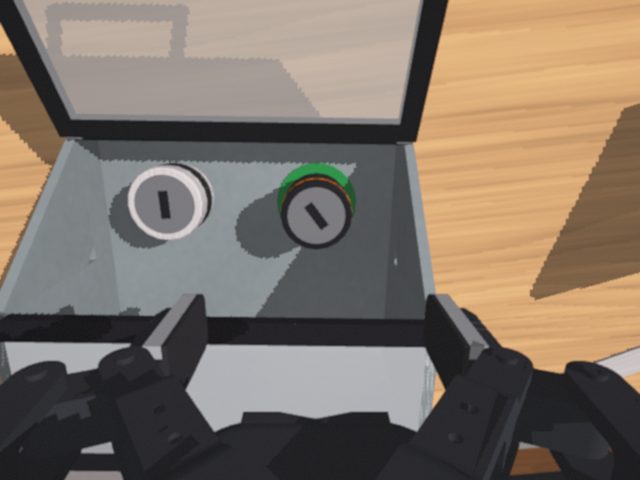

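```bash
python3 -c "
from h import *
import pickle;k=pickle.load(open('w8.pkl','rb'));print('lens on pad',ray(k,(316,215),64))"
python3 -m crank '{"delta_pos":[[0.028,-0.007,0],[0.028,-0.007,0],[0.028,-0.007,0],[0.028,-0.007,0],[0.028,-0.007,0.004],[0.028,-0.007,0.004],[0.028,-0.007,0.004],[0.028,-0.007,0.004]],"twist":[[0,0,0],[0,0,0],[0,0,0],[0,0,0],[0,0,0],[0,0,0],[0,0,0],[0,0,0]],"fingers":[0.5,0.5,0.5,0.5,0.5,0.5,0.5,0.5]}'
python3 -m crank '{"delta_pos":[[0,0,0],[0,0,0],[0,0,0],[0,0,0],[0,0,0],[0,0,0],[0,0,0],[0,0,0]],"twist":[[0,0,0.0195],[0,0,0.0195],[0,0,0.0195],[0,0,0.0195],[0,0,0.0195],[0,0,0.0195],[0,0,0.0195],[0,0,0.0195]],"fingers":[0.5,0.5,0.5,0.5,0.5,0.5,0.5,0.5]}'
python3 to.py 433.7 126.2 180 -0.113 4
```

```text
lens on pad [669.04071301 163.29841271  64.        ]
clock: 19.98
tool_pos: [432.6, 133.0, 257.5]
orientation: [[-0.993, 0.113, 0.019], [0.113, 0.994, 0.005], [-0.018, 0.007, -1.0]]
wrist_force: [0.7, -0.3, 0.2]
opening: 42.7
clock: 20.65
tool_pos: [423.5, 133.0, 264.3]
orientation: [[-0.443, 0.896, 0.028], [0.896, 0.443, 0.007], [-0.006, 0.028, -1.0]]
wrist_force: [1.0, 0.5, 0.8]
opening: 42.3
shift/row [-0.0025  0.0009  0.0211] twist [ 0.0046 -0.0003  0.0911] F [1.  0.5 0.8] op 42.3 [ 0.11  0.06 -0.21  1.28  0.    1.22]
```

Lens is on the pad at (669.0,163.3), within 1 mm of its centre. Finish the turn.

```bash
python3 -m crank '{"delta_pos":[[0,0,0],[0,0,0],[0,0,0],[0,0,0],[0,0,0],[0,0,0],[0,0,0],[0,0,0]],"twist":[[0.0046,0,0.018],[0,0,0.018],[0,0,0.018],[0,0,0.018],[0,0,0.018],[0,0,0],[0,0,0],[0,0,0]],"fingers":[0.5,0.5,0.5,0.5,0.5,0.5,0.5,0.5]}'
python3 to.py 433.7 126.2 170 -0.113 4
python3 - <<'E'
from h import *
import pickle
s=observe();im=np.ascontiguousarray(read_camera('wrist')[:,:,::-1]);k=(s['tool_pos'],s['orientation'])
h=cv2.cvtColor(im,cv2.COLOR_BGR2HSV);m=cv2.inRange(h,(0,150,60),(6,255,255))|cv2.inRange(h,(174,150,60),(180,255,255))
n,l,st,c=cv2.connectedComponentsWithStats(m);i=1+st[1:,4].argmax();print(st[i])
x,y,w,hh=st[i][:4];ys,xs=np.nonzero(l==i)
for yy in (ys.min()+3,(ys.min()+ys.max())//2,ys.max()-3): print(ray(k,(xs[ys==yy].mean(),yy),116).round(1))
E
```

```text
clock: 21.32
tool_pos: [422.5, 133.4, 269.7]
orientation: [[0.134, 0.991, 0.008], [0.991, -0.134, -0.003], [-0.002, 0.008, -1.0]]
wrist_force: [-0.6, -0.0, -0.2]
opening: 42.7
shift/row [-0.0014  0.0028  0.0249] twist [ 0.0013  0.0003 -0.0034] F [-0.6 -0.  -0.2] op 42.7 [ 0.12  0.07 -0.18  1.31 -0.    1.82]
[ 324  140   17  164 2264]
[442.3 186.1 116. ]
[436.7 131.8 116. ]
[427.2  70.5 116. ]
```

```bash
python3 -m crank '{"delta_pos":[[-0.003,0.006,0.01],[-0.002,0.005,0.02],[0,0,0.02],[0,0,0.02],[0,0,0.02],[0,0,0],[0,0,0],[0,0,0]],"twist":[[0.0013,0,-0.0034],[0,0,0],[0,0,0],[0,0,0],[0,0,0],[0,0,0],[0,0,0],[0,0,0]],"fingers":[0.33,0.33,0.33,0.33,0.33,0.33,0.33,0.33]}'
python3 to.py 433.5 127 125 -0.113 4
```

```text
clock: 22.03
tool_pos: [434.2, 126.9, 179.3]
orientation: [[0.093, 0.996, 0.004], [0.996, -0.093, -0.001], [-0.001, 0.004, -1.0]]
wrist_force: [-0.1, 0.3, -0.1]
opening: 28.2
shift/row [ 0.     -0.0002  0.0136] twist [0.0007 0.0001 0.0032] F [-0.1  0.3 -0.1] op 28.2 [ 0.1   0.13 -0.35  1.09 -0.    1.76]
```

```bash
python3 -m crank '{"delta_pos":[[0,0,0.007],[0,0,0.007],[0,0,0.008],[0,0,0.008],[0,0,0.008],[0,0,0],[0,0,0],[0,0,0]],"twist":[[0.0007,0,0.003],[0,0,0],[0,0,0],[0,0,0],[0,0,0],[0,0,0],[0,0,0],[0,0,0]],"fingers":[0.33,0.33,0.33,0.33,0.33,0.33,0.33,0.33]}'
python3 to.py 433.5 127 125 -0.113 1
```

```text
clock: 22.7
tool_pos: [435.8, 127.1, 140.4]
orientation: [[0.111, 0.994, 0.004], [0.994, -0.111, -0.0], [0.0, 0.004, -1.0]]
wrist_force: [0.3, 0.1, -0.6]
opening: 28.4
shift/row [-0.0004 -0.0023  0.0154] twist [ 0.0007 -0.      0.0002] F [ 0.3  0.1 -0.6] op 28.4 [ 0.1   0.16 -0.41  0.99 -0.    1.78]
```

```bash
python3 -m crank '{"delta_pos":[[0,-0.002,0.006],[0,0,0.006],[0,0,0.003],[0,0,0],[0,0,0],[0,0,0],[0,0,0],[0,0,0]],"twist":[[0.0007,0,0],[0,0,0],[0,0,0],[0,0,0],[0,0,0],[0,0,0],[0,0,0],[0,0,0]],"fingers":[0.33,0.33,0.33,0,0,0,0,0]}' 40
python3 arc.py 1.25 8
```

```text
clock: 23.37
tool_pos: [434.9, 127.3, 124.4]
orientation: [[0.112, 0.994, 0.002], [0.994, -0.112, 0.0], [0.0, 0.002, -1.0]]
wrist_force: [1.2, -0.2, -2.3]
opening: 10.4
q 1.833 r 176.3 lat 1.3 F [ 1.2 -0.2 -2.3] op 10.4
[[-0.0013, 0.0046, -0.012], [0.0, 0.0061, -0.0114], [0.0, 0.0069, -0.0109], [-0.0, 0.0077, -0.0104], [-0.0, 0.0084, -0.0098], [-0.0, 0.0091, -0.0092], [-0.0, 0.0097, -0.0085], [-0.0, 0.0103, -0.0077]]
yaw err tool-z turns 0.0001
```

Gripped. Swing up.

```bash
python3 -m crank '{"delta_pos":[[-0.001,0.0046,-0.012],[0,0.0061,-0.0114],[0,0.0069,-0.0109],[0,0.0077,-0.0104],[0,0.0084,-0.0098],[0,0.0091,-0.0092],[0,0.0097,-0.0085],[0,0.0103,-0.0077]],"twist":[[0,0,0],[0,0,0],[0,0,0],[0,0,0],[0,0,0],[0,0,0],[0,0,0],[0,0,0]],"fingers":[0,0,0,0,0,0,0,0]}' 40
python3 arc.py 0.63 8
```

```text
clock: 24.03
tool_pos: [491.2, 120.1, 201.7]
orientation: [[0.111, 0.994, -0.018], [0.994, -0.111, 0.003], [0.001, -0.018, -1.0]]
wrist_force: [-6.3, 1.0, -0.4]
opening: 10.2
q 1.286 r 178.3 lat 0.5 F [-6.3  1.  -0.4] op 10.2
[[-0.0005, 0.0126, -0.0074], [-0.0, 0.0124, -0.0075], [-0.0, 0.013, -0.0064], [-0.0, 0.0135, -0.0053], [-0.0, 0.0139, -0.0042], [-0.0, 0.0142, -0.003], [-0.0, 0.0144, -0.0019], [-0.0, 0.0145, -0.0007]]
yaw err tool-z turns 0.0003
```

```bash
python3 -m crank '{"delta_pos":[[0,0.0126,-0.0074],[0,0.0124,-0.0075],[0,0.013,-0.0064],[0,0.0135,-0.0053],[0,0.0139,-0.0042],[0,0.0142,-0.003],[0,0.0144,-0.0019],[0,0.0145,-0.0007]],"twist":[[-0.0028,0,0],[0,0,0],[0,0,0],[0,0,0],[0,0,0],[0,0,0],[0,0,0],[0,0,0]],"fingers":[0,0,0,0,0,0,0,0]}' 40
python3 arc.py 0.03 8
```

```text
clock: 24.7
tool_pos: [590.7, 107.7, 239.3]
orientation: [[0.11, 0.994, -0.024], [0.994, -0.11, -0.0], [-0.003, -0.023, -1.0]]
wrist_force: [-5.3, -0.1, 7.1]
opening: 10.6
q 0.68 r 180.3 lat -0.7 F [-5.3 -0.1  7.1] op 10.6
[[0.0006, 0.0146, 0.0029], [-0.0, 0.0143, 0.0009], [-0.0, 0.0142, 0.002], [-0.0, 0.014, 0.0032], [-0.0, 0.0137, 0.0043], [-0.0, 0.0133, 0.0054], [-0.0, 0.0128, 0.0065], [-0.0, 0.0123, 0.0075]]
yaw err tool-z turns 0.0004
```

```bash
python3 -m crank '{"delta_pos":[[0.0005,0.0146,0.0029],[0,0.0143,0.0009],[0,0.0142,0.002],[0,0.014,0.0032],[0,0.0137,0.0043],[0,0.0133,0.0054],[0,0.0128,0.0065],[0,0.0123,0.0075]],"twist":[[-0.0035,0,0],[0,0,0],[0,0,0],[0,0,0],[0,0,0],[0,0,0],[0,0,0],[0,0,0]],"fingers":[0,0,0,0,0,0,0,0]}' 40
python3 arc.py -0.03 4
```

```text
clock: 25.37
tool_pos: [699.4, 93.9, 208.5]
orientation: [[0.111, 0.994, -0.007], [0.994, -0.112, -0.006], [-0.007, -0.007, -1.0]]
wrist_force: [-3.3, -0.7, 0.4]
opening: 10.3
q 0.039 r 181.2 lat -2.1 F [-3.3 -0.7  0.4] op 10.3
[[0.0021, 0.0001, 0.0052], [0.0, 0.0025, 0.0018], [0.0, 0.0024, 0.0018], [0.0, 0.0024, 0.0019]]
yaw err tool-z turns 0.0002
```

```bash
python3 -m crank '{"delta_pos":[[0,0.003,0.004],[0,0.004,0.003],[0,0.004,0.003],[0,0.005,0.004],[0,0.006,0.004],[0,0.006,0.004],[0,0.006,0.004],[0,0.006,0.004]],"twist":[[0,0,0],[0,0,0],[0,0,0],[0,0,0],[0,0,0],[0,0,0],[0,0,0],[0,0,0]],"fingers":[0,0,0,0,0,0,0,0]}' 40
python3 arc.py
```

```text
clock: 26.03
tool_pos: [704.7, 93.4, 204.2]
orientation: [[0.106, 0.993, -0.053], [0.994, -0.106, -0.004], [-0.009, -0.053, -0.999]]
wrist_force: [-38.2, -0.6, 34.6]
opening: 10.7
q 0.001 r 180.8 lat -2.0 F [-38.2  -0.6  34.6] op 10.7
```

```bash
python3 -m crank '{"delta_pos":[[0,-0.001,0],[0,0,0],[0,0,0],[0,0,0],[0,0,0],[0,0,-0.01],[0,0,-0.025],[0,0,-0.03]],"twist":[[0,0,0],[0,0,0],[0,0,0],[0,0,0],[0,0,0],[0,0,0],[0,0,0],[0,0,0]],"fingers":[0,0.5,0.5,0.5,0.5,0.5,0.5,0.5]}' 40
python3 -m crank '{"delta_pos":[[0,-0.01,-0.03],[0,-0.02,-0.02],[0,-0.03,0],[0,-0.03,0],[0,-0.03,0],[0,-0.03,0],[0,-0.03,0],[0,-0.03,0]],"twist":[[-0.008,0,0],[0,0,0],[0,0,0],[0,0,0],[0,0,0],[0,0,0],[0,0,0],[0,0,0]],"fingers":[0.5,0.5,0.5,0.5,0.5,0.5,0.5,0.5]}' 40
python3 - <<'E'
from h import *
print(observe()["wrist_force"])
for n in("scene","side"):
    a=np.ascontiguousarray(read_camera(n)[:,:,::-1]);cv2.imwrite(f"pics/{n}9.png",a);b=cv2.imread(f"pics/{n}0.png")
    for im in(b,a):
        h=cv2.cvtColor(im,cv2.COLOR_BGR2HSV);m=cv2.inRange(h,(0,150,60),(6,255,255))|cv2.inRange(h,(174,150,60),(180,255,255))
        k,l,st,c=cv2.connectedComponentsWithStats(m);i=1+st[1:,4].argmax();print(n,st[i],c[i].round(2))
E
```

```text
clock: 26.7
tool_pos: [705.9, 94.0, 265.5]
orientation: [[0.105, 0.992, -0.063], [0.994, -0.106, -0.004], [-0.01, -0.063, -0.998]]
wrist_force: [1.2, 0.8, -0.4]
opening: 42.6
clock: 27.37
tool_pos: [500.2, 115.5, 323.4]
orientation: [[0.108, 0.994, -0.003], [0.994, -0.109, -0.009], [-0.009, -0.002, -1.0]]
wrist_force: [0.3, -0.3, 1.0]
opening: 42.6
[ 0.26225264 -0.30752932  0.9714172 ]
scene [381 245  43  21 160] [402.2  255.02]
scene [381 244  43  21 162] [401.73 254.35]
side [355 181   5   8  18] [356.89 184.28]
side [354 180   7  11  23] [356.52 184.26]
```

```bash
python3 -c "
from bench import *
print(observe()['clock'],observe()['wrist_force']);print(sign_off())"
```

```text
27.4667 [0.24918221 0.42871716 0.60593026]
the job is handed in; nothing more can be done
None
```

The job is done and handed in at 27.5 s of the 72 s allowed. `sign_off()` gives no verdict.

**What I did:** I pinched the red bar and pulled the flap down to its stop. I carried the lens upright and lowered it onto the green pad until the wrist force showed contact. Then I let go, lifted clear, pushed the flap back up and withdrew the arm.

**Last checks:**
- **Flap down:** the side picture put the bar within about 2 mm of its fully-down position.
- **Lens on the pad:** the wrist picture after release put it at about (669.0, 163.3). The pad's centre is about (668.5, 163.5), so the lens is within about 1 mm. It stood upright with the other lens beside it.
- **Flap shut:** it met its stop with about 50 N of push, at an estimated 0.001 rad. Both fixed cameras then showed the bar within about 1 px of where it started, which is shut to within roughly 0.02 rad.
- **Arm clear:** the wrist force was near zero at hand-in, and the gripper was well clear of everything.

**Disagreements and gaps:**
- The fixed cameras and the wrist camera differed by about 5 mm in y. I went with the wrist camera, which agreed with the grasps.
- My first pull past the stop made the fingers slide about 19 mm along the bar, with no harm seen.
- I did not look at the lens again through the shut flap.
- I did not re-measure the other lens, the remote control or the clamp at the end; the arm was not meant to go near them.

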